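# Fetch the hemmed-in copper block from the gauge rack to the measuring stage

### The job

The copper block in the gauge rack is hemmed in by the gauge on either side of it. First lift those two gauges out and stand them both on the blue mat, then set the copper block squarely on the white rectangle of the measuring stage, and only then put the two gauges back upright in the middle of the bays of their own colours. Leave the third gauge standing where it is, and do not knock anything from the rack over.

Things in the scene. Friction and masses are not known exactly. Their poses are not given: they have to be found in the camera images.
- copper_block: Loose copper block, 52 mm along its x, 40 mm along its y, 34 mm high, about 0.5 kg, two dark dots on top. At the start it lies in the white bay, its x across the row, 11 mm from the gauges beside it and 6 mm from the rack walls: fingers fit only along the row, on the faces 40 mm apart, once both gauges are out. Origin: centre of its underside.
- gauge_red: Loose steel setting gauge with red grip and band: upright cylinder 46 mm in diameter, 44 mm high, with a red plastic knob 24 mm in diameter, 32 mm high on top (76 mm overall), about 0.45 kg. At the start it stands in the red bay. Origin: centre of its underside, z up its axis.
- gauge_yellow: Loose steel setting gauge with yellow grip and band: upright cylinder 46 mm in diameter, 44 mm high, with a yellow plastic knob 24 mm in diameter, 32 mm high on top (76 mm overall), about 0.45 kg. At the start it stands in the yellow bay. Origin: centre of its underside, z up its axis.
- gauge_green: Loose steel setting gauge with green grip and band: upright cylinder 46 mm in diameter, 44 mm high, with a green plastic knob 24 mm in diameter, 32 mm high on top (76 mm overall), about 0.45 kg. At the start it stands in the green bay. Origin: centre of its underside, z up its axis.
- bay_red: Fixed red tile, 62 x 51 mm, floor of a rack bay, red strips on the walls beside it. The own place of the red gauge. Origin: centre of the tile's upper face, 9 mm above the work surface; x across the row, y along it.
- bay_yellow: Fixed yellow tile, 62 x 51 mm, floor of a rack bay, yellow strips on the walls beside it. The own place of the yellow gauge. Origin: centre of the tile's upper face, 9 mm above the work surface; x across the row, y along it.
- bay_green: Fixed green tile, 62 x 51 mm, floor of a rack bay, green strips on the walls beside it. The own place of the green gauge. Origin: centre of the tile's upper face, 9 mm above the work surface; x across the row, y along it.
- bay_white: Fixed white tile, 62 x 51 mm, floor of a rack bay, white strips on the walls beside it. The block starts here, in an inner bay. Grey rack: four bays in a row, 54 mm apart, in an open-ended channel 64 mm wide, 224 mm long; walls 6 mm thick, tops 42 mm above the work surface. Origin: centre of the tile's upper face, 9 mm above the work surface; x across the row, y along it.
- mat: Fixed dark blue mat lying on the work surface, 140 mm along its x, 200 mm along its y, 2 mm thick: the side area. Origin at the centre of its upper face.
- stage: Fixed XY measuring stage: black base, silver frame, dark glass; 120 mm along its x, 150 mm along its y, flat top 30 mm above the work surface, two low steel knobs reaching 18 mm out of its sides. A white rectangle, 56 mm along x by 44 mm along y, is marked in the middle. Origin: centre of the top.

How it is judged:
By the outcome, as a careful person would: the job done as asked, in the order asked, and still so for the second after the job is handed in, with the robot touching nothing.
It also fails if it takes over 115 s, if anything falls off the work surface, if the arm or the gripper's body presses on something with over 40 N, if the wrist force passes 120 N, or if a joint passes its speed limit or range.

### The arm

A 6-joint arm with a two-finger parallel gripper is mounted at the origin on the work surface. World frame = base frame: x ahead of the robot, y to its left, z up, the work surface at z = 0. Lengths are in m, angles in rad, forces in N, time in s.
With the tool pointing down it reaches from about 0.325 to 1 m from the base axis. Payload 5.1 kg.
Tool frame: the origin (TCP) lies midway between the tips of the shut fingers; the grasp point (between the pads) lies 19 mm behind it; z points along the fingers, y is the line along which they close (so a half turn about z gives the same grasp; the last joint's range is limited). The gripper opens to 85 mm and grips with 20 to 120 N. Pads are 22 mm wide; open, the fingers measure 114 mm over their backs; the gripper's body (76 mm by 85 mm) begins 54 mm behind the grasp point. The pads swing forward as they close: fully open they stand 13 mm farther back than shut.
Start: joints at [-1.225, 0.124, 1.65, -0, 1.367, -0.083], TCP at [0.27, -0.591, 0.231] pointing down, gripper open.
Joint ranges: [-2.61, 2.61], [-1.02, 2.33], [0.03, 2.71], [-1.35, 4.49], [0.32, 2.68], [-2.91, 2.91]. Speed limits (rad/s): [2.57, 2.57, 3.14, 3.14, 3.14, 3.14].

### API

Orientations are given as a rotation vector (axis times angle).
In Python, from bench import manip, cams, order gives the robot as it stands (manip), with the cameras (cams) and the job (order).
- The arm moves only by the shell command python3 nudge.py [OPENING] [FORCE], which reads ROWS from standard input. ROWS is a JSON list of rows, 1 to 8 of them, each an object with the fields d (a list: dx, dy, dz in shares of the most that a row can go, 1 being 50 mm), turn_vec (a list: a rotation vector rx, ry, rz in units of 0.05 rad); a field left out counts as zero; each row shifts and turns the commanded pose from where the row before left it, along the tool's axes as they then stand; what a row does not reach is not made up. A row lasts 1/10 s, in which the tool goes at most 0.05 m and 0.15 rad, less where a joint would pass 70% of its speed; a pose out of reach is approached as far as the arm can. OPENING is the finger opening in m, set as the command begins (- or left out keeps the last). The fingers move at their own pace and stop on an object; FORCE is the grip in N (left out, the last holds). Time passes only in rows, so rows that do not move let the fingers close. It prints the time, the measured TCP pose, the force, the opening and the grip force at its end. Input that does not fit is refused with a message, and nothing moves.
- manip.get_state(): the state, without advancing time (a new reading comes with each control period).
- cams.snapshot(name): name is "side" or "top" or "wrist"; returns the picture (384x512x3 uint8, blue, green, red); there is no depth.
- cams.camera_params(name): a dict with "K" (3x3 intrinsics, pixels), "extrinsics" (4x4, takes a point from camera to world coordinates). Camera axes: x right, y up, looking along -z (the intrinsics and any distortion apply to the point x, -y, -z); pixel columns grow to the right and rows downward; lengths in m; the calibration is good to about 2 mm. A picture is of the moment at which its call begins: read the wrist's pose just before it. camera_params takes no time and is no camera call; for the wrist camera it gives the pose at the moment of the call.
- order.sign_off(): hands the job in; it is judged then, once.
The state is a dict: "time_s": time; "joints": joint angles; "dq": joint speeds; "effort": joint torques, N m; "eef_pos": TCP position; "ee_rot": TCP orientation; "ft_force": force on the tool from outside, world axes, zero at the start; "wrist_torque": the same for the moment, N m; "gripper_width": finger opening in m; "gripper_force": force on a finger pad.
Only numpy, scipy, OpenCV 4.12 (cv2) and the standard library are available. Lean on these libraries where they do the work, as an engineer would, in place of code of your own. Each camera call takes 0.05 s, during which the arm holds its last target. There are 200 camera calls.

## Working session

There is one attempt and no reset: what is moved stays moved. The work goes in short steps, Python scripts to look and compute and a shell command to move; the robot and the scene stay as the last step left them, time stands still between calls to the robot, and variables do not carry over. Pictures are saved under pics/ and viewed, at most 14 in all, crops included, and the job is handed in when it is done.

```bash
ls; mkdir -p pics; cat > h.py <<'E'
import numpy as np, cv2
from bench import manip, cams, order
def snap(name, f=None):
    P=cams.camera_params(name); im=cams.snapshot(name)
    if f: cv2.imwrite('pics/'+f+'.png', im)
    return np.array(im), np.array(P['K']), np.array(P['extrinsics']), P
def ray(K,E,u,v):
    d=np.linalg.inv(K)@np.array([u,v,1.]); d=np.array([d[0],-d[1],-d[2]])
    return E[:3,3], E[:3,:3]@d
def onz(K,E,u,v,z):
    o,d=ray(K,E,u,v); return o+d*(z-o[2])/d[2]
def proj(K,E,p):
    c=E[:3,:3].T@(np.array(p)-E[:3,3]); q=K@np.array([c[0],-c[1],-c[2]]); return q[:2]/q[2]
E
python3 - <<'E'
from h import *
s=manip.get_state(); print({k:np.round(v,3) for k,v in s.items()})
for n in ['top','side','wrist']:
    im,K,E,P=snap(n,n+'0'); print(n,list(P),K.round(1).tolist(),E.round(3).tolist(),{k:P[k] for k in P if k not in('K','extrinsics')})
E
```

```text
bench.py
nudge.py
pics
{'time_s': np.float64(0.0), 'joints': array([-1.225,  0.124,  1.652, -0.   ,  1.367, -0.083]), 'dq': array([-0.001,  0.001,  0.   ,  0.   , -0.001, -0.002]), 'effort': array([ 1.0000e-03, -4.2361e+01, -3.6546e+01,  0.0000e+00,  7.0000e-03,
        0.0000e+00]), 'eef_pos': array([ 0.27 , -0.591,  0.23 ]), 'ee_rot': array([-3.068, -0.668,  0.   ]), 'ft_force': array([-0.341, -0.558,  0.258]), 'wrist_torque': array([-0.062, -0.002,  0.036]), 'gripper_force': np.float64(0.0), 'gripper_width': np.float64(0.085)}
top ['K', 'extrinsics'] [[396.1, 0.0, 261.7], [0.0, 396.1, 195.6], [0.0, 0.0, 1.0]] [[-0.008, 0.998, -0.06, 0.507], [-0.999, -0.005, 0.048, 0.019], [0.047, 0.061, 0.997, 0.771], [0.0, 0.0, 0.0, 1.0]] {}
side ['K', 'extrinsics'] [[366.4, 0.0, 253.0], [0.0, 366.4, 185.6], [0.0, 0.0, 1.0]] [[-0.931, 0.258, -0.26, 0.406], [-0.366, -0.658, 0.658, 0.431], [-0.001, 0.708, 0.706, 0.517], [0.0, 0.0, 0.0, 1.0]] {}
wrist ['K', 'extrinsics'] [[316.4, 0.0, 257.4], [0.0, 316.4, 187.2], [0.0, 0.0, 1.0]] [[0.416, 0.872, 0.258, 0.336], [-0.909, 0.399, 0.117, -0.561], [-0.001, -0.283, 0.959, 0.373], [0.0, 0.0, 0.0, 1.0]] {}
```

View pics/top0.png

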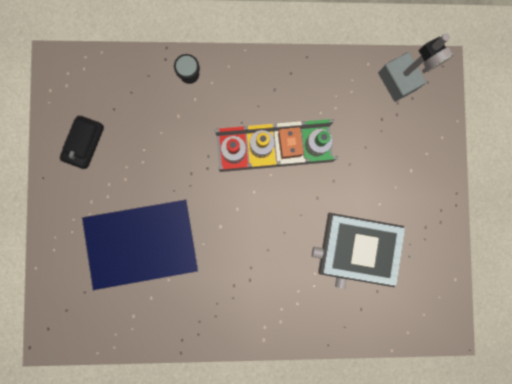

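View pics/side0.png

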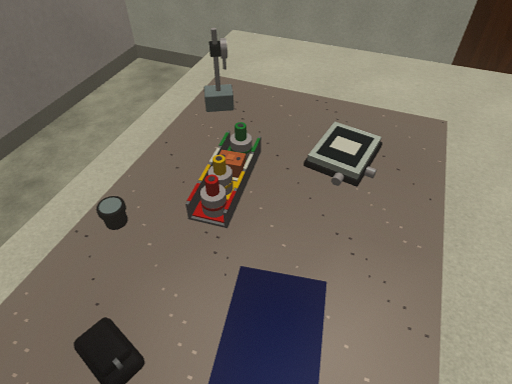

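The row runs left to right in the top view: red (235,148), yellow (262,143), block (291,142), green (319,141). The gauges to move are therefore yellow and green, and red stays. The mat is at (140,244) and the stage at (364,251).

```bash
cat >> h.py <<'E'
HUE={'red':[(0,6),(174,180)],'yellow':[(22,34)],'green':[(50,80)],'copper':[(7,17)],'blue':[(108,130)]}
def mask(im,c,smin=130,vmin=60):
    h=cv2.cvtColor(im,cv2.COLOR_BGR2HSV); m=np.zeros(h.shape[:2],np.uint8)
    if c=='white': return cv2.inRange(h,(0,0,200),(180,70,255))
    for a,b in HUE[c]: m|=cv2.inRange(h,(a,smin,vmin),(b,255,255))
    return m
def blobs(m,amin=20):
    cs,_=cv2.findContours(m,cv2.RETR_EXTERNAL,cv2.CHAIN_APPROX_NONE)
    return sorted([c for c in cs if cv2.contourArea(c)>=amin],key=cv2.contourArea,reverse=True)
def tri(rays):
    A=np.zeros((3,3));b=np.zeros(3)
    for o,d in rays:
        d=d/np.linalg.norm(d);M=np.eye(3)-np.outer(d,d);A+=M;b+=M@o
    p=np.linalg.solve(A,b)
    return p,[np.linalg.norm(np.cross(p-o,d/np.linalg.norm(d))) for o,d in rays]
E
python3 - <<'E'
from h import *
for n in ['top','side']:
    im=cv2.imread(f'pics/{n}0.png');P=cams.camera_params(n);K,E=np.array(P['K']),np.array(P['extrinsics'])
    for c,z in [('red',.009),('yellow',.009),('green',.009),('copper',.043),('blue',.002),('white',.03)]:
        for b in blobs(mask(im,c,vmin=40))[:3]:
            (u,v),s,a=cv2.minAreaRect(b); print(n,c,cv2.contourArea(b),round(u),round(v),np.round(s),round(a),onz(K,E,u,v,z).round(3))
t=manip.get_state();from scipy.spatial.transform import Rotation as R
Rt=R.from_rotvec(t['ee_rot']).as_matrix();E=np.array(cams.camera_params('wrist')['extrinsics'])
print('tool R',Rt.round(3).tolist(),'cam in tool',(Rt.T@(E[:3,3]-t['eef_pos'])).round(4),(Rt.T@E[:3,:3]).round(3).tolist())
E
```

```text
top red 160.0 234 161 [15. 25.] 83 [0.621 0.035 0.009]
top red 116.5 232 146 [13. 11.] 90 [0.651 0.038 0.009]
top red 63.5 231 129 [ 4. 23.] 86 [0.684 0.04  0.009]
top yellow 259.5 261 149 [34. 26.] 85 [ 0.645 -0.017  0.009]
top yellow 111.5 262 139 [12. 11.] 90 [ 0.664 -0.02   0.009]
top yellow 59.5 260 126 [ 4. 24.] 85 [ 0.688 -0.015  0.009]
top copper 507.0 291 142 [27. 20.] 83 [ 0.652 -0.071  0.043]
top blue 4664.5 125 247 [71. 75.] 81 [0.457 0.243 0.002]
top white 3893.5 364 251 [72. 56.] 10 [ 0.447 -0.21   0.03 ]
top white 128.5 284 152 [40. 20.] 44 [ 0.635 -0.059  0.03 ]
top white 45.5 289 124 [ 3. 23.] 85 [ 0.689 -0.069  0.03 ]
side red 270.0 214 203 [32. 39.] 23 [0.645 0.027 0.009]
side red 230.5 211 185 [20. 14.] 90 [ 0.671 -0.014  0.009]
side red 59.0 193 192 [ 4. 21.] 30 [0.695 0.015 0.009]
side yellow 196.5 219 164 [19. 12.] 90 [ 0.682 -0.075  0.009]
side yellow 74.0 237 181 [ 9. 25.] 49 [ 0.628 -0.042  0.009]
side yellow 43.0 204 172 [ 3. 19.] 27 [ 0.7   -0.043  0.009]
side green 26.0 256 144 [ 3. 14.] 31 [ 0.635 -0.165  0.009]
side green 20.0 240 126 [ 5. 10.] 90 [ 0.695 -0.217  0.009]
side copper 2979.0 484 36 [73. 55.] 90 [ 0.157 -0.877  0.043]
side copper 356.5 231 163 [26. 25.] 9 [ 0.644 -0.053  0.043]
side blue 8975.0 270 329 [102. 115.] 5 [0.467 0.212 0.002]
tool R [[0.909, 0.416, -0.001], [0.416, -0.909, 0.002], [0.0, -0.002, -1.0]] cam in tool [ 7.200e-02 -1.000e-04 -1.433e-01] [[0.0, 0.959, 0.283], [1.0, -0.0, -0.001], [-0.001, 0.283, -0.959]]
```

```bash
python3 -c "
import cv2
a=cv2.imread('pics/top0.png');cv2.imwrite('pics/c1.png',cv2.resize(a[110:180,205:345],None,fx=5.5,fy=5.5,interpolation=cv2.INTER_CUBIC))"
```

```text
(no output)
```

View pics/c1.png

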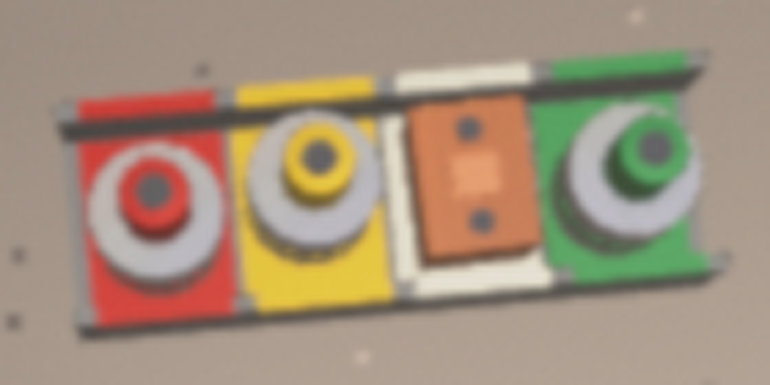

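The crop shows each knob top with a dark dot. The block's two dots lie across the row, and the rack is turned about 5°. Next I move the wrist camera above the rack, with tool y across the row.

Careful with the scale: shifts go in shares of 50 mm and turns go in units of 0.05 rad. That gives: -0.1425 rad is -2.85.

```bash
echo '[{"turn_vec": [0, 0, -2.85]}, {"turn_vec": [0, 0, -2.85]}, {"turn_vec": [0, 0, -2.85]}, {"turn_vec": [0, 0, -2.85]}, {"turn_vec": [0, 0, -2.85]}, {"turn_vec": [0, 0, -2.85]}, {"turn_vec": [0, 0, -2.85]}, {"turn_vec": [0, 0, -2.85]}]' | python3 nudge.py 0.085
echo '[{"d": [0.76, 0.55, 0]}, {"d": [0.76, 0.55, 0]}, {"d": [0.76, 0.55, 0]}, {"d": [0.76, 0.55, 0]}, {"d": [0.76, 0.55, 0]}, {"d": [0.76, 0.55, 0]}, {"d": [0.76, 0.55, 0]}, {"d": [0.76, 0.55, 0]}]' | python3 nudge.py
echo '[{"d": [0.76, 0.55, 0]}, {"d": [0.76, 0.55, 0]}, {"d": [0.76, 0.55, 0]}, {"d": [0.76, 0.55, 0]}, {"d": [0.76, 0.55, 0]}, {"d": [0.76, 0.55, 0]}, {}]' | python3 nudge.py
python3 -c "
from h import *
snap('wrist','w1');np.savez('w1',**cams.camera_params('wrist'))"
echo '[{"d": [0.7, 0, 0]}, {"d": [0.7, 0, 0]}, {"d": [0.7, 0, 0]}, {}, {}]' | python3 nudge.py
python3 -c "
from h import *
snap('wrist','w2');np.savez('w2',**cams.camera_params('wrist'))"
```

```text
time_s: 0.95
eef_pos: [0.2702, -0.5909, 0.2308]
ee_rot: [-2.217, -2.225, -0.001]
ft_force: [-0.0, 0.4, -0.1]
gripper_width: 0.0849
gripper_force: 0.0
time_s: 1.75
eef_pos: [0.4915, -0.2858, 0.2311]
ee_rot: [-2.224, -2.219, 0.0]
ft_force: [1.0, -1.3, 0.5]
gripper_width: 0.085
gripper_force: 0.0
time_s: 2.45
eef_pos: [0.6582, -0.0553, 0.2305]
ee_rot: [-2.217, -2.224, -0.002]
ft_force: [0.3, -0.9, -0.5]
gripper_width: 0.085
gripper_force: 0.0
time_s: 3.0
eef_pos: [0.656, 0.0446, 0.2311]
ee_rot: [2.223, 2.22, -0.001]
ft_force: [-0.2, 0.5, 0.1]
gripper_width: 0.0849
gripper_force: 0.0
```

View pics/w1.png

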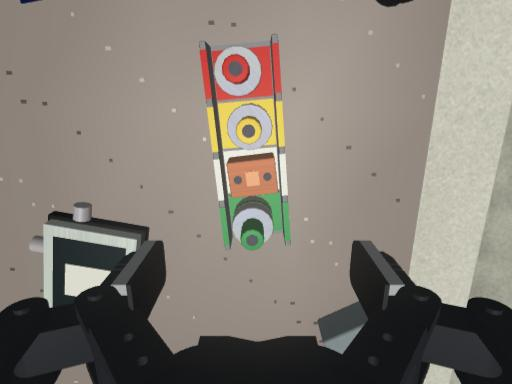

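View pics/w2.png

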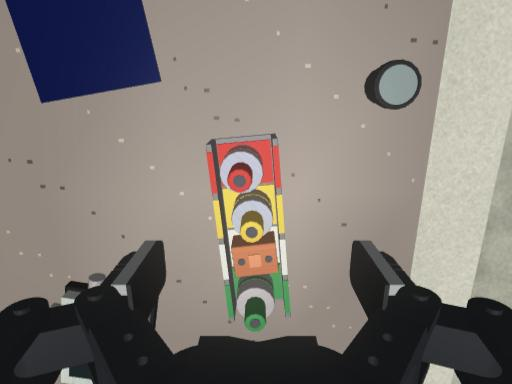

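Both wrist views show the row clearly. In w1 the knob dots are at red (236,69), yellow (249,130) and green (252,240), and the block dots at (238,180) and (267,177). The wall-top ends are near (203,45), (275,38), (228,247) and (289,243). A zoomed crop will give the rack corners.

```bash
python3 -c "
import cv2,numpy as np
a=cv2.imread('pics/w1.png')[28:256,190:302];b=cv2.imread('pics/w2.png')[126:354,190:302]
a,b=[cv2.resize(x,None,fx=2.6,fy=2.6,interpolation=cv2.INTER_CUBIC) for x in (a,b)]
cv2.imwrite('pics/c2.png',np.hstack([a,b]));print(a.shape)"
```

```text
(593, 291, 3)
```

View pics/c2.png

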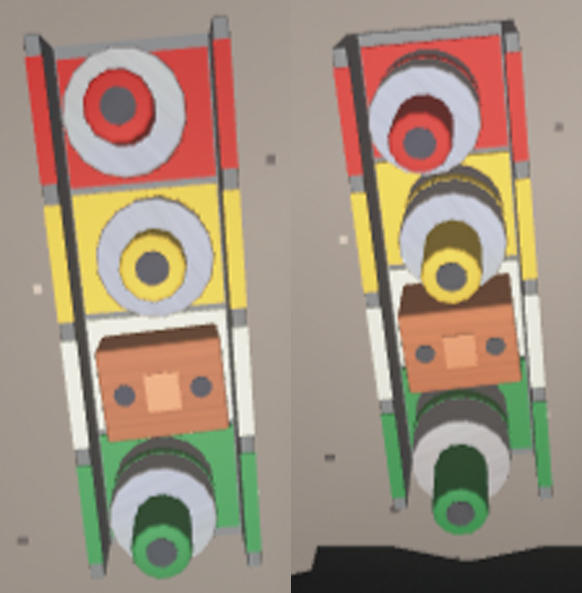

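```bash
cat > meas.py <<'E'
from h import *
V={}
for n in ['w1','w2']:
    P=np.load(n+'.npz'); V[n]=(cv2.imread(f'pics/{n}.png'),P['K'],P['extrinsics'])
def dot(im,s):
    g=cv2.cvtColor(im,cv2.COLOR_BGR2HSV); x,y=s; r=9
    w=g[y-r:y+r+1,x-r:x+r+1]; m=((w[...,1]<75)&(w[...,2]<135)).astype(np.uint8)
    k,l,st,ce=cv2.connectedComponentsWithStats(m)
    i=1+np.argmin([np.hypot(*(c-r)) + (100 if st[j+1,4]<10 else 0) for j,c in enumerate(ce[1:])])
    return ce[i]+[x-r,y-r], st[i,4]
def both(name,s1,s2,fn=dot):
    r=[]
    for n,s in (('w1',s1),('w2',s2)):
        im,K,E=V[n]; (u,v),a=fn(im,s); r.append(ray(K,E,u,v)); print(name,n,np.round([u,v],1),a,end=' ')
    p,e=tri(r); print(p.round(4),np.round(e,4)); return p
if __name__=='__main__':
    both('red',(236,69),(239,181)); both('yel',(249,130),(252,232)); both('grn',(252,240),(255,323))
    both('blkL',(238,180),(242,262)); both('blkR',(267,177),(268,259))
    S={}
    for n in V:
        im,K,E=V[n]; sub=np.zeros_like(im); y0=30 if n=='w1' else 125; sub[y0:y0+225,195:300]=im[y0:y0+225,195:300]
        for c in ['red','yellow','green','white']:
            m=mask(sub,c,90,40) if c!='white' else cv2.inRange(cv2.cvtColor(sub,cv2.COLOR_BGR2HSV),(15,0,185),(100,60,255))
            for b in blobs(m,60):
                (u,v),s,a=cv2.minAreaRect(b); 
                if max(s)>3.2*min(s): 
                    M=cv2.moments(b);u,v=M['m10']/M['m00'],M['m01']/M['m00']
                    print(n,c,np.round([u,v],1),np.round(s),onz(K,E,u,v,.042).round(4)); S.setdefault((c,'L' if u<245 else 'R'),[]).append(ray(K,E,u,v))
    for k,r in S.items(): print(k,len(r),*[x.round(4) if len(r)==2 else x for x in (tri(r) if len(r)==2 else ())][:1])
E
python3 meas.py
```

```text
red w1 [234.9  68.2] 148 red w2 [239.1 180.7] 112 [0.6378 0.0358 0.0814] [0.0007 0.0007]
yel w1 [248.1 130.6] 122 yel w2 [251.1 232. ] 93 [ 0.6489 -0.0177  0.0816] [0.0006 0.0006]
grn w1 [251.6 240. ] 103 grn w2 [254.6 323. ] 79 [ 0.6518 -0.1277  0.0811] [0.0007 0.0007]
blkL w1 [237.4 179.7] 49 blkL w2 [241.1 261.5] 37 [ 0.6356 -0.076   0.0381] [0.0007 0.0007]
blkR w1 [266.8 176.2] 45 blkR w2 [268.1 258.6] 36 [ 0.6678 -0.0719  0.0385] [0.0007 0.0007]
w1 red [276.3  67.4] [49.  7.] [0.6751 0.0394 0.042 ]
w1 red [205.5  73.6] [50.  7.] [0.6053 0.0335 0.042 ]
w1 yellow [279.8 123.4] [45.  7.] [ 0.6798 -0.0147  0.042 ]
w1 yellow [212.3 128.8] [45.  7.] [ 0.6099 -0.0204  0.042 ]
w1 green [224.2 225.4] [37.  5.] [ 0.6193 -0.1287  0.042 ]
w1 green [286.  220.6] [37.  5.] [ 0.6892 -0.1226  0.042 ]
w1 white [218.2 179.3] [42.  6.] [ 0.6142 -0.0746  0.042 ]
w1 white [283.4 174.2] [41.  6.] [ 0.6849 -0.0687  0.042 ]
w2 red [211.6 172.2] [42.  7.] [0.6066 0.0346 0.042 ]
w2 yellow [217.9 218.5] [38.  6.] [ 0.6113 -0.0192  0.042 ]
w2 green [276.8 284.4] [33. 10.] [ 0.6791 -0.1048  0.042 ]
w2 green [228.9 300.6] [32.  5.] [ 0.6207 -0.1273  0.042 ]
w2 green [286.  296.5] [31.  5.] [ 0.6905 -0.1216  0.042 ]
w2 white [283.4 256.7] [35.  6.] [ 0.6863 -0.0674  0.042 ]
w2 white [223.3 261.5] [35.  6.] [ 0.6157 -0.0736  0.042 ]
w2 white [275.7 239.1] [37.  8.] [ 0.6769 -0.0448  0.042 ]
w2 white [231.7 235.7] [11. 36.] [ 0.6264 -0.0404  0.042 ]
('red', 'R') 1Traceback (most recent call last):
  File "meas.py", line 29, in <module>
    for k,r in S.items(): print(k,len(r),*[x.round(4) if len(r)==2 else x for x in (tri(r) if len(r)==2 else ())][:1])
                                           ^^^^^^^
AttributeError: 'list' object has no attribute 'round'. Did you mean: 'count'?
```

The heights come out 4 mm low. w1 was taken while the arm was still settling, and I read its camera pose only after the picture. I'll retake both views at rest.

```bash
cat >> h.py <<'E'
def rec(name,f):
    im,K,E,P=snap(name,f); np.savez(f,K=K,extrinsics=E); return im,K,E
E
python3 -c "
from h import *
rec('wrist','w2')"
echo '[{"d": [-0.7, 0, 0]}, {"d": [-0.7, 0, 0]}, {"d": [-0.7, 0, 0]}, {}, {}, {}, {}]' | python3 nudge.py
python3 -c "
from h import *
rec('wrist','w1');print(manip.get_state()['dq'].round(4))"
sed -i 's/^    for k,r in S.items.*$/    for k,r in S.items(): print(k,len(r), tri(r)[0].round(4) if len(r)==2 else "")/' meas.py; python3 meas.py
```

```text
time_s: 3.8
eef_pos: [0.6562, -0.0594, 0.2313]
ee_rot: [-2.223, -2.22, -0.0]
ft_force: [1.4, -0.0, 0.3]
gripper_width: 0.0849
gripper_force: 0.0
[ 0.0032  0.0009 -0.0003 -0.0027 -0.0013 -0.0008]
red w1 [236.5  64.2] 123 red w2 [238.8 180.1] 109 [0.6383 0.037  0.0837] [0. 0.]
yel w1 [250.1 126.1] 120 yel w2 [251.1 231.4] 93 [ 0.6496 -0.0153  0.0856] [0. 0.]
grn w1 [253.9 235.8] 102 grn w2 [254.8 322.6] 78 [ 0.6528 -0.1229  0.0863] [0.0001 0.0001]
blkL w1 [239.4 175.7] 48 blkL w2 [241.1 261.3] 35 [ 0.6367 -0.0719  0.0446] [0. 0.]
blkR w1 [268.6 172.1] 46 blkR w2 [268.1 258.2] 36 [ 0.6683 -0.0679  0.0446] [0. 0.]
w1 red [277.7  62.4] [50.  7.] [0.6763 0.0422 0.042 ]
w1 red [206.9  69.4] [50.  7.] [0.6064 0.0358 0.042 ]
w1 yellow [281.5 118.6] [46.  7.] [ 0.6811 -0.0119  0.042 ]
w1 yellow [213.9 124.8] [45.  7.] [ 0.6112 -0.0181  0.042 ]
w1 green [288.  216.7] [37.  5.] [ 0.6906 -0.1203  0.042 ]
w1 green [226.2 221.8] [37.  5.] [ 0.6208 -0.1265  0.042 ]
w1 white [220.  175.7] [42.  6.] [ 0.6157 -0.0725  0.042 ]
w1 white [285.3 169.8] [42.  6.] [ 0.6863 -0.0661  0.042 ]
w2 red [211.5 171.5] [42.  6.] [0.6065 0.0354 0.042 ]
w2 yellow [217.8 218.1] [39.  6.] [ 0.6112 -0.0186  0.042 ]
w2 green [276.8 284. ] [33. 10.] [ 0.6791 -0.1042  0.042 ]
w2 green [286.  295.7] [32.  5.] [ 0.6905 -0.1205  0.042 ]
w2 green [229.  300.4] [32.  5.] [ 0.6208 -0.1271  0.042 ]
w2 white [283.4 256. ] [35.  6.] [ 0.6863 -0.0666  0.042 ]
w2 white [223.3 260.9] [35.  6.] [ 0.6156 -0.0728  0.042 ]
w2 white [275.5 238.2] [36.  8.] [ 0.6766 -0.0436  0.042 ]
w2 white [231.6 236.2] [36. 11.] [ 0.6262 -0.041   0.042 ]
('red', 'R') 1 
('red', 'L') 2 [0.6066 0.0357 0.0432]
('yellow', 'R') 1 
('yellow', 'L') 2 [ 0.6114 -0.0179  0.0437]
('green', 'R') 3 
('green', 'L') 2 [ 0.621  -0.1256  0.0441]
('white', 'L') 3 
('white', 'R') 3
```

Heights now agree with the text: knobs about 85 mm, block top about 44 mm, wall tops about 43 mm. The rack is turned about 5.1°. I'll locate the mat and compute the move to green.

```bash
cat >> h.py <<'E'
from scipy.spatial.transform import Rotation as R
def go(x,y,z,yawdeg):
    s=manip.get_state(); M=R.from_rotvec(s['ee_rot']).as_matrix(); yaw=np.degrees(np.arctan2(M[1,0],M[0,0]))
    d=(np.array([yawdeg-yaw])+180)%360-180; t=np.radians(yawdeg)
    dx,dy,dz=np.array([x,y,z])-s['eef_pos']
    print('t',s['time_s'],'eef',s['eef_pos'].round(4),'yaw',yaw.round(2),'| rz %.4f'%-np.radians(d[0]),'dx %.4f dy %.4f dz %.4f'%(dx*np.cos(t)+dy*np.sin(t),dx*np.sin(t)-dy*np.cos(t),-dz))
E
python3 - <<'E'
from h import *
im,K,E=[*map(np.array,(cv2.imread('pics/top0.png'),cams.camera_params('top')['K'],cams.camera_params('top')['extrinsics']))]
m=mask(im,'blue',100,20); b=blobs(m)[0]; a=cv2.approxPolyDP(b,6,True)[:,0]; print(a.tolist(),[onz(K,E,*p,.002).round(3)[:2].tolist() for p in a])
(u,v),s,_=cv2.minAreaRect(b); print(onz(K,E,u,v,.002).round(3))
go(.6528,-.1229,.057,95.1)
E
```

```text
[[184, 204], [84, 218], [93, 287], [195, 269]] [[0.538, 0.132], [0.513, 0.32], [0.383, 0.301], [0.414, 0.111]]
[0.461 0.217 0.002]
t 3.85 eef [ 0.6563 -0.0592  0.2313] yaw 89.94 | rz -0.0900 dx -0.0632 dy -0.0091 dz 0.1743
```

```bash
echo '[{"turn_vec": [0, 0, -1.8]}, {"d": [-0.632, -0.092, 0]}, {"d": [-0.632, -0.092, 0]}, {"d": [0, 0, 0.8]}, {"d": [0, 0, 0.8]}, {}, {}, {}]' | python3 nudge.py 0.085
python3 -c "
from h import *
go(.6528,-.1229,.057,95.1);im,K,E=rec('wrist','w3')
print(proj(K,E,(.6528,-.1229,.085)))"
```

```text
time_s: 4.65
eef_pos: [0.6543, -0.1235, 0.1543]
ee_rot: [2.118, 2.315, 0.003]
ft_force: [0.4, -0.5, 0.1]
gripper_width: 0.0848
gripper_force: 0.0
t 4.65 eef [ 0.6543 -0.1235  0.1543] yaw 95.09 | rz -0.0001 dx 0.0007 dy -0.0014 dz 0.0973
[255.05101419 198.55439612]
```

View pics/w3.png

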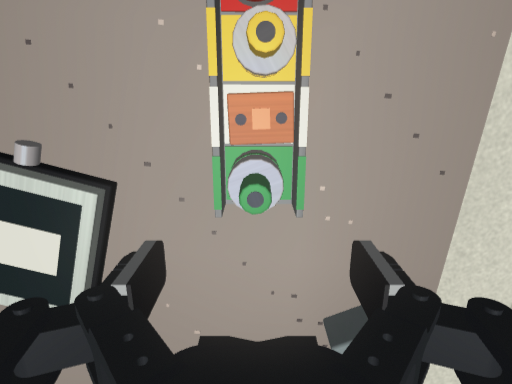

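The predicted green dot at (255,198.6) matches the picture. Now descend and grip.

Scaled: -0.0014 m is -0.028, 0.0007 m is 0.014.

```bash
echo '[{"d": [0.014, -0.028, 0.66]}, {"d": [0, 0, 0.66]}, {"d": [0, 0, 0.62]}, {}, {}]' | python3 nudge.py 0.085
echo '[{}, {}, {}, {}, {}]' | python3 nudge.py 0.0 50
```

```text
time_s: 5.2
eef_pos: [0.6523, -0.1232, 0.0561]
ee_rot: [2.12, 2.316, 0.001]
ft_force: [0.1, -0.4, 1.1]
gripper_width: 0.0852
gripper_force: 0.0
time_s: 5.7
eef_pos: [0.6519, -0.1233, 0.0554]
ee_rot: [2.121, 2.316, 0.001]
ft_force: [-0.2, 1.4, 2.7]
gripper_width: 0.0227
gripper_force: 48.8
```

Scaled: -0.03 m is -0.6, -0.04 m is -0.8.

```bash
echo '[{"d": [0, 0, -0.3]}, {"d": [0, 0, -0.6]}, {"d": [0, 0, -0.8]}, {"d": [0, 0, -0.7]}, {}]' | python3 nudge.py
python3 -c "
from h import *
go(.456,.262,.052,95.1)"
```

```text
time_s: 6.2
eef_pos: [0.6545, -0.124, 0.1819]
ee_rot: [2.114, 2.309, 0.008]
ft_force: [0.8, -0.6, -1.3]
gripper_width: 0.0227
gripper_force: 49.7
t 6.2 eef [ 0.6545 -0.124   0.1819] yaw 95.04 | rz -0.0010 dx 0.4021 dy -0.1634 dz 0.1299
```

Scaled: -0.0163 m is -0.326, 0.04 m is 0.8.

```bash
echo '[{"d": [0.4, -0.164, 0]}, {"d": [0.8, -0.326, 0]}, {"d": [0.8, -0.326, 0]}, {"d": [0.8, -0.326, 0]}, {"d": [0.8, -0.326, 0]}, {"d": [0.8, -0.326, 0]}, {"d": [0.8, -0.326, 0]}, {"d": [0.8, -0.326, 0]}]' | python3 nudge.py
echo '[{"d": [0.8, -0.326, 0]}, {"d": [0.8, -0.326, 0]}, {"d": [0.44, -0.18, 0]}, {"d": [0, 0, 0.6]}, {"d": [0, 0, 0.6]}, {"d": [0, 0, 0.6]}, {}, {}]' | python3 nudge.py
python3 -c "
from h import *
go(.456,.262,.0490,95.1)"
```

```text
time_s: 7.0
eef_pos: [0.5006, 0.166, 0.1722]
ee_rot: [-2.121, -2.315, 0.004]
ft_force: [0.6, -0.5, -3.8]
gripper_width: 0.0223
gripper_force: 49.8
time_s: 7.8
eef_pos: [0.4514, 0.2624, 0.0831]
ee_rot: [-2.121, -2.316, 0.005]
ft_force: [0.6, 0.8, -2.5]
gripper_width: 0.0228
gripper_force: 49.9
t 7.8 eef [0.4514 0.2624 0.0831] yaw 95.04 | rz -0.0011 dx -0.0008 dy 0.0045 dz 0.0341
```

```bash
echo '[{"d": [0, 0, 0.36]}, {"d": [0, 0, 0.2]}, {"d": [0, 0, 0.08]}, {}, {}, {}]' | python3 nudge.py; python3 -c "
from h import *
im,K,E=rec('side','s1');go(.456,.262,.0490,95.1)
cv2.imwrite('pics/s1c.png',cv2.resize(im[120:384,130:482],None,fx=2,fy=2))"
```

```text
time_s: 8.4
eef_pos: [0.4533, 0.2632, 0.0533]
ee_rot: [2.121, 2.317, 0.002]
ft_force: [-0.3, 0.3, -3.1]
gripper_width: 0.0228
gripper_force: 50.1
t 8.45 eef [0.4532 0.2631 0.0532] yaw 95.04 | rz -0.0011 dx -0.0014 dy 0.0027 dz 0.0042
```

View pics/s1c.png

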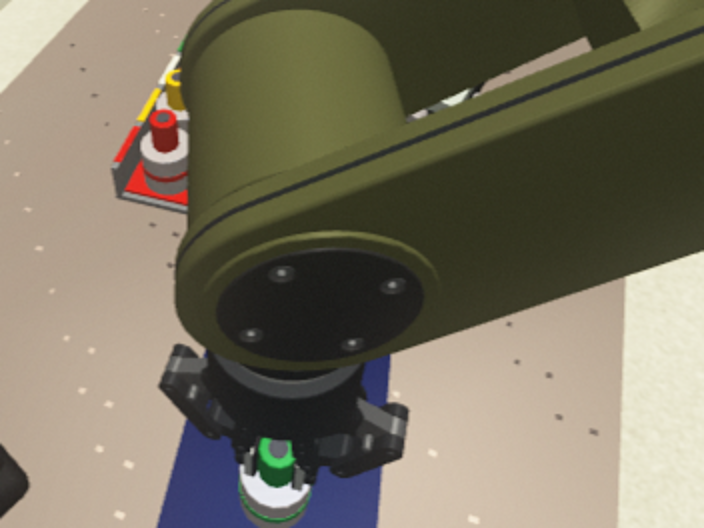

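The gauge hangs upright, about 4 mm above the mat. I lower the rest and release.

Scaled: 0.003 m is 0.06, 0.0015 m is 0.03.

```bash
echo '[{"d": [0, 0, 0.06]}, {"d": [0, 0, 0.03]}, {}, {}, {}]' | python3 nudge.py
```

```text
time_s: 8.95
eef_pos: [0.453, 0.2631, 0.0483]
ee_rot: [2.121, 2.317, 0.001]
ft_force: [-0.9, -0.1, 1.7]
gripper_width: 0.023
gripper_force: 50.2
```

Scaled: -0.04 m is -0.8, -0.035 m is -0.7.

```bash
echo '[{}, {}, {}, {}]' | python3 nudge.py 0.085; echo '[{"d": [0, 0, -0.4]}, {"d": [0, 0, -0.7]}, {"d": [0, 0, -0.8]}, {"d": [0, 0, -0.5]}, {}, {}]' | python3 nudge.py; python3 -c "
from h import *
im,K,E=rec('wrist','w4');print(proj(K,E,(.453,.263,.078)))
go(.6496,-.0153,.15,95.1)"
```

```text
time_s: 9.35
eef_pos: [0.4527, 0.263, 0.0478]
ee_rot: [2.122, 2.317, 0.0]
ft_force: [-0.3, 0.3, 0.3]
gripper_width: 0.0788
gripper_force: 0.0
time_s: 9.95
eef_pos: [0.4528, 0.263, 0.1681]
ee_rot: [2.121, 2.317, 0.002]
ft_force: [-0.4, -0.7, -0.9]
gripper_width: 0.085
gripper_force: 0.0
[257.65477382 191.08373436]
t 10.0 eef [0.452  0.2626 0.1667] yaw 95.04 | rz -0.0010 dx -0.2944 dy 0.1721 dz 0.0167
```

View pics/w4.png

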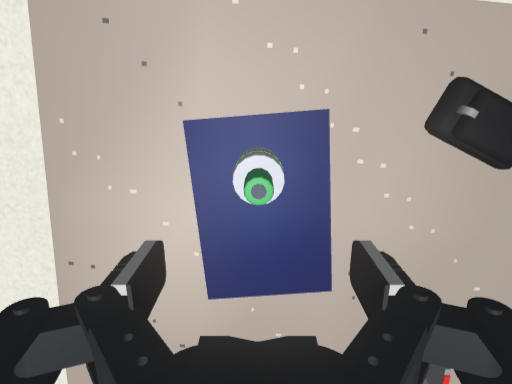

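Green stands upright on the mat, its dot at (258,191) as predicted. Next is yellow.

```bash
echo '[{"d": [-0.736, 0.43, 0]}, {"d": [-0.736, 0.43, 0]}, {"d": [-0.736, 0.43, 0]}, {"d": [-0.736, 0.43, 0]}, {"d": [-0.736, 0.43, 0]}, {"d": [-0.736, 0.43, 0]}, {"d": [-0.736, 0.43, 0]}, {"d": [-0.736, 0.43, 0]}]' | python3 nudge.py 0.085; echo '[{"d": [0, 0, 0.3]}, {}, {}, {}, {}]' | python3 nudge.py;python3 -c "
from h import *
im,K,E=rec('wrist','w5');print(proj(K,E,(.6496,-.0153,.085)));from meas import dot
print(dot(im,proj(K,E,(.6496,-.0153,.085)).astype(int)))
go(.6496,-.0153,.056,95.1)"
```

```text
time_s: 10.8
eef_pos: [0.6493, -0.0167, 0.1648]
ee_rot: [-2.119, -2.314, 0.004]
ft_force: [1.0, 0.6, -0.2]
gripper_width: 0.0855
gripper_force: 0.0
time_s: 11.3
eef_pos: [0.6496, -0.0141, 0.1533]
ee_rot: [2.12, 2.318, 0.001]
ft_force: [-0.6, 0.8, 0.1]
gripper_width: 0.0852
gripper_force: 0.0
[257.30991648 201.70260964]
(array([257.44162437, 201.85279188]), np.int32(197))
t 11.35 eef [ 0.6497 -0.0143  0.1535] yaw 95.12 | rz 0.0003 dx -0.0010 dy -0.0002 dz 0.0975
```

```bash
echo '[{"d": [-0.02, 0, 0.66]}, {"d": [0, 0, 0.66]}, {"d": [0, 0, 0.62]}, {}, {}]' | python3 nudge.py 0.085
echo '[{}, {}, {}, {}, {}]' | python3 nudge.py 0.0 50; echo '[{"d": [0, 0, -0.3]}, {"d": [0, 0, -0.6]}, {"d": [0, 0, -0.8]}, {"d": [0, 0, -0.6]}, {}, {}]' | python3 nudge.py
python3 -c "
from h import *
go(.468,.172,.08,95.1)"
```

```text
time_s: 11.85
eef_pos: [0.6498, -0.0158, 0.0562]
ee_rot: [-2.121, -2.317, 0.0]
ft_force: [0.9, 0.1, 0.7]
gripper_width: 0.0848
gripper_force: 0.0
time_s: 12.35
eef_pos: [0.6503, -0.0163, 0.0569]
ee_rot: [2.121, 2.316, 0.001]
ft_force: [-2.1, 0.4, 4.0]
gripper_width: 0.0227
gripper_force: 49.0
time_s: 12.95
eef_pos: [0.6496, -0.0162, 0.1704]
ee_rot: [-2.121, -2.317, 0.0]
ft_force: [-1.7, 0.9, -6.0]
gripper_width: 0.0222
gripper_force: 49.8
t 12.95 eef [ 0.6496 -0.0162  0.1704] yaw 95.04 | rz -0.0010 dx 0.2036 dy -0.1641 dz 0.0904
```

Scaled: 0.034 m is 0.68, -0.0274 m is -0.548.

```bash
echo '[{"d": [0.68, -0.548, 0]}, {"d": [0.68, -0.548, 0]}, {"d": [0.68, -0.548, 0]}, {"d": [0.68, -0.548, 0]}, {"d": [0.68, -0.548, 0]}, {"d": [0.68, -0.548, 0]}, {}]' | python3 nudge.py ; echo '[{"d": [0, 0, 0.6]}, {"d": [0, 0, 0.7]}, {"d": [0, 0, 0.6]}, {"d": [0, 0, 0.3]}, {"d": [0, 0, 0.1]}, {}, {}]' | python3 nudge.py
python3 -c "
from h import *
go(.468,.172,.0490,95.1)"
```

```text
time_s: 13.65
eef_pos: [0.4626, 0.1748, 0.1664]
ee_rot: [-2.112, -2.317, 0.009]
ft_force: [1.1, -0.5, -4.4]
gripper_width: 0.0224
gripper_force: 50.4
time_s: 14.35
eef_pos: [0.4694, 0.1727, 0.0571]
ee_rot: [2.121, 2.316, 0.003]
ft_force: [-0.3, 0.2, -4.4]
gripper_width: 0.0226
gripper_force: 50.3
t 14.35 eef [0.4694 0.1727 0.0571] yaw 95.03 | rz -0.0011 dx -0.0006 dy -0.0015 dz 0.0081
```

Scaled: 0.004 m is 0.08, 0.002 m is 0.04.

```bash
echo '[{"d": [0, 0, 0.08]}, {"d": [0, 0, 0.04]}, {"d": [0, 0, 0.02]}, {}, {}]' | python3 nudge.py
```

```text
time_s: 14.85
eef_pos: [0.4689, 0.1729, 0.0501]
ee_rot: [2.121, 2.317, 0.002]
ft_force: [-2.9, 1.3, 4.5]
gripper_width: 0.0226
gripper_force: 51.4
```

Scaled: -0.04 m is -0.8, -0.035 m is -0.7.

```bash
echo '[{}, {}, {}, {}]' | python3 nudge.py 0.085; echo '[{"d": [0, 0, -0.4]}, {"d": [0, 0, -0.7]}, {"d": [0, 0, -0.8]}, {"d": [0, 0, -0.5]}, {}, {}]' | python3 nudge.py; python3 -c "
from h import *
im,K,E=rec('wrist','w6');print(proj(K,E,(.453,.263,.078)),proj(K,E,(.469,.173,.078)));from meas import dot
for p in ((.453,.263,.078),(.469,.173,.078)): print(dot(im,proj(K,E,p).astype(int)))
go(.447,-.16,.17,95.1)"
```

```text
time_s: 15.25
eef_pos: [0.4683, 0.1725, 0.0487]
ee_rot: [2.121, 2.317, 0.0]
ft_force: [-0.1, 0.2, 0.2]
gripper_width: 0.0787
gripper_force: 0.0
time_s: 15.85
eef_pos: [0.4684, 0.1726, 0.169]
ee_rot: [2.121, 2.317, 0.001]
ft_force: [-0.2, 0.4, 0.5]
gripper_width: 0.0854
gripper_force: 0.0
[246.75398915  64.53000198] [258.21376921 190.2111333 ]
(array([247.37339056,  64.05150215]), np.int32(233))
(array([257.5       , 188.07792208]), np.int32(154))
t 15.9 eef [0.4676 0.1724 0.1676] yaw 95.04 | rz -0.0010 dx -0.3292 dy -0.0500 dz -0.0024
```

View pics/w6.png

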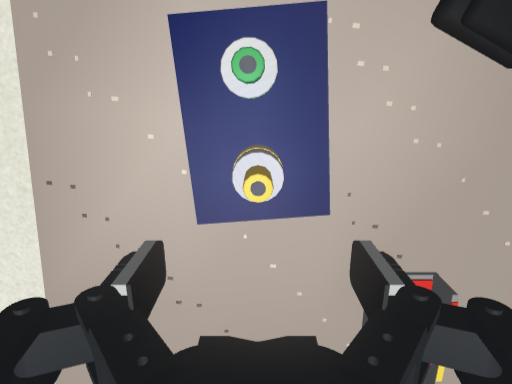

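Both gauges stand upright on the mat, green at (247,64) and yellow at (258,188). Next, two views of the stage.

Scaled: -0.0412 m is -0.824, -0.0062 m is -0.124.

```bash
echo '[{"d": [-0.824, -0.124, 0]}, {"d": [-0.824, -0.124, 0]}, {"d": [-0.824, -0.124, 0]}, {"d": [-0.824, -0.124, 0]}, {"d": [-0.824, -0.124, 0]}, {"d": [-0.824, -0.124, 0]}, {"d": [-0.824, -0.124, 0]}, {"d": [-0.824, -0.124, 0]}]' | python3 nudge.py
echo '[{}, {}, {}, {}]' | python3 nudge.py
python3 -c "
from h import *
rec('wrist','st1')"
echo '[{"d": [-0.8, 0, 0]}, {"d": [-0.8, 0, 0]}, {}, {}, {}, {}]' | python3 nudge.py
cat > stg.py <<'E'
from h import *
def rect(n,v=0):
    P=np.load(n+'.npz');K,E=P['K'],P['extrinsics'];im=cv2.imread(f'pics/{n}.png')
    m=cv2.inRange(cv2.cvtColor(im,cv2.COLOR_BGR2HSV),(0,0,165),(180,70,255)); c0=proj(K,E,(.447,-.21,.03))
    bs=[b for b in blobs(m,300) if cv2.minAreaRect(b)[1][0]*cv2.minAreaRect(b)[1][1]<1.25*cv2.contourArea(b)]
    b=min(bs,key=lambda b:np.hypot(*(np.array(cv2.minAreaRect(b)[0])-c0)))
    q=cv2.approxPolyDP(b,8,True)[:,0].astype(np.float32)
    pts=b[:,0].astype(float)  # fit each side, intersect
    L=[]
    for i in range(4):
        a,e=q[i],q[(i+1)%4]; t=((pts-a)@(e-a))/((e-a)@(e-a)); d=np.abs(np.cross((e-a)/np.linalg.norm(e-a),pts-a))
        vx,vy,x,y=cv2.fitLine(pts[(t>.1)&(t<.9)&(d<3)].astype(np.float32),cv2.DIST_L2,0,.01,.01).ravel(); L.append(np.cross((x,y,1),(x+vx,y+vy,1)))
    C=[]
    for i in range(4): p=np.cross(L[i-1],L[i]); C.append(p[:2]/p[2])
    print(n,len(q),cv2.contourArea(b),np.round(C,1).tolist())
    return K,E,sorted(C,key=lambda c:np.arctan2(*(c-np.mean(C,0))))
if __name__=='__main__':
    W=[rect('st1'),rect('st2')]
    T=np.array([tri([ray(K,E,*C[i]) for K,E,C in W])[0] for i in range(4)]);print(T.round(4).tolist())
    for K,E,C in W:
        G=np.array([onz(K,E,*c,.03) for c in C]);d=np.diff(np.vstack([G,G[:1]]),axis=0)[:,:2]
        print('c',G.mean(0).round(4),'len',np.linalg.norm(d,axis=1).round(4),'ang',np.degrees(np.arctan2(d[:,1],d[:,0])).round(2))
E
python3 -c "
from h import *
rec('wrist','st2')"; python3 -W ignore stg.py
```

```text
time_s: 16.7
eef_pos: [0.4462, -0.1613, 0.1664]
ee_rot: [-2.119, -2.314, 0.002]
ft_force: [0.8, 0.4, -0.2]
gripper_width: 0.0851
gripper_force: 0.0
time_s: 17.1
eef_pos: [0.4476, -0.1589, 0.168]
ee_rot: [-2.119, -2.318, 0.0]
ft_force: [-0.0, 0.8, 0.1]
gripper_width: 0.085
gripper_force: 0.0
time_s: 17.75
eef_pos: [0.4548, -0.2386, 0.1687]
ee_rot: [-2.119, -2.319, -0.0]
ft_force: [0.2, 0.3, 0.1]
gripper_width: 0.0851
gripper_force: 0.0Traceback (most recent call last):
  File "stg.py", line 18, in <module>
    W=[rect('st1'),rect('st2')]
       ~~~~^^^^^^^
  File "stg.py", line 6, in rect
    b=min(bs,key=lambda b:np.hypot(*(np.array(cv2.minAreaRect(b)[0])-c0)))
ValueError: min() iterable argument is empty
```

View pics/st2.png

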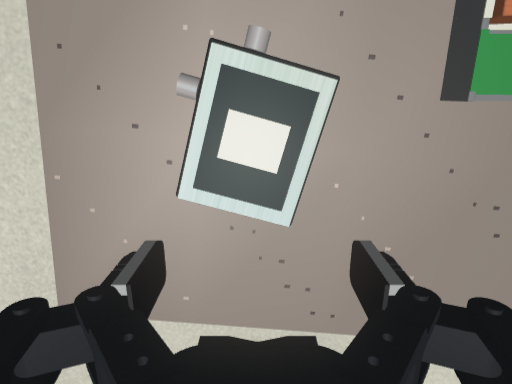

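The white rectangle is fully visible at (254,141) in st2. The silver frame encloses it, so I need inner contours as well.

```bash
sed -i 's/bs=\[b for b in blobs(m,300)/bs=[b for b in cv2.findContours(m,cv2.RETR_LIST,cv2.CHAIN_APPROX_NONE)[0] if 300<cv2.contourArea(b)<5000/; s/300<cv2.contourArea(b)<5000 if/300<cv2.contourArea(b)<5000 and/' stg.py; python3 -W ignore stg.py
```

```text
st1 4 2424.5 [[231.1, 197.5], [220.3, 238.7], [275.0, 252.4], [287.9, 212.6]]
st2 4 3058.0 [[228.9, 109.0], [216.9, 156.9], [275.9, 172.9], [290.2, 126.4]]
[[0.4249, -0.1816, 0.0313], [0.4171, -0.2243, 0.0317], [0.4714, -0.2343, 0.0315], [0.4792, -0.1916, 0.0319]]
c [ 0.4482 -0.2087  0.03  ] len [0.0437 0.0556 0.0435 0.0557] ang [-100.08  -10.34   79.82  169.42]
c [ 0.4481 -0.2082  0.03  ] len [0.0438 0.0556 0.0437 0.0555] ang [-100.7   -10.39   79.4   169.56]
```

Stage rectangle: centre (0.4481, −0.2083), x axis at −10.4°, top about 31 mm high. Now turn to yaw 5° and go above the block.

Careful with the scale: shifts go in shares of 50 mm and turns go in units of 0.05 rad. That gives: 0.145 rad is 2.9.

```bash
echo '[{"turn_vec": [0, 0, 2.9]}, {"turn_vec": [0, 0, 2.9]}, {"turn_vec": [0, 0, 2.9]}, {"turn_vec": [0, 0, 2.9]}, {"turn_vec": [0, 0, 2.9]}, {"turn_vec": [0, 0, 2.9]}, {"turn_vec": [0, 0, 2.9]}, {"turn_vec": [0, 0, 2.9]}]' | python3 nudge.py; echo '[{"turn_vec": [0, 0, 2.8]}, {"turn_vec": [0, 0, 2.8]}, {"turn_vec": [0, 0, 2.6]}, {}, {}, {}]' | python3 nudge.py; python3 -c "
from h import *
go(.64,-.0699,.165,5.1)"
```

```text
time_s: 18.6
eef_pos: [0.4549, -0.2391, 0.1689]
ee_rot: [3.046, 0.768, 0.0]
ft_force: [-0.3, 0.1, 0.4]
gripper_width: 0.085
gripper_force: 0.0
time_s: 19.2
eef_pos: [0.4549, -0.2396, 0.1689]
ee_rot: [3.138, 0.143, 0.0]
ft_force: [0.2, 0.5, -0.7]
gripper_width: 0.085
gripper_force: 0.0
t 19.2 eef [ 0.4549 -0.2396  0.1689] yaw 5.22 | rz 0.0020 dx 0.1995 dy -0.1525 dz 0.0039
```

```bash
echo '[{"d": [0.666, -0.508, 0]}, {"d": [0.666, -0.508, 0]}, {"d": [0.666, -0.508, 0]}, {"d": [0.666, -0.508, 0]}, {"d": [0.666, -0.508, 0]}, {"d": [0.666, -0.508, 0]}, {}, {}]' | python3 nudge.py; echo '[{}, {}, {}]' | python3 nudge.py; python3 -c "
from h import *
im,K,E=rec('wrist','b1')
print(proj(K,E,(.6367,-.0719,.0435)),proj(K,E,(.6683,-.0679,.0435)))
go(.6525,-.0699,.014,5.1)"
```

```text
time_s: 20.0
eef_pos: [0.6405, -0.0696, 0.1683]
ee_rot: [3.138, 0.144, -0.002]
ft_force: [0.1, -0.1, 0.4]
gripper_width: 0.0851
gripper_force: 0.0
time_s: 20.3
eef_pos: [0.6397, -0.0712, 0.169]
ee_rot: [3.138, 0.138, 0.0]
ft_force: [0.1, -0.9, -0.9]
gripper_width: 0.085
gripper_force: 0.0
[257.80101511 182.5161593 ] [256.39479759 146.5914677 ]
t 20.35 eef [ 0.6398 -0.0711  0.169 ] yaw 5.02 | rz -0.0014 dx 0.0127 dy -0.0001 dz 0.1550
```

View pics/b1.png

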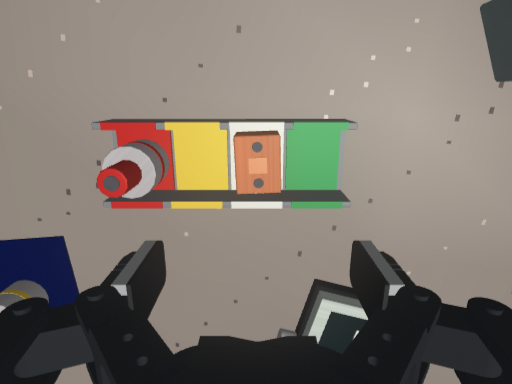

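The block is alone in the white bay, dots at (257,147) and (258,183) as predicted, turned about 2° from the rack. I'll refine it from this view.

```bash
python3 -c "
from h import *
from meas import dot
P=np.load('b1.npz');im=cv2.imread('pics/b1.png');K,E=P['K'],P['extrinsics']
a,b=[onz(K,E,*dot(im,s)[0],.043) for s in ((258,183),(256,147))]
d=b-a;print(a,b,(a+b)/2,np.degrees(np.arctan2(d[1],d[0])))
c=(a+b)/2;go(c[0],c[1],.012,np.degrees(np.arctan2(d[1],d[0])))"
```

```text
[ 0.63618575 -0.07209686  0.043     ] [ 0.66823679 -0.06805894  0.043     ] [ 0.65221127 -0.0700779   0.043     ] 7.180534317779636
t 20.35 eef [ 0.6398 -0.0711  0.169 ] yaw 5.02 | rz -0.0377 dx 0.0124 dy 0.0005 dz 0.1570
```

Scaled: 0.04 m is 0.8, 0.03 m is 0.6, -0.038 rad is -0.76.

```bash
echo '[{"d": [0.248, 0.01, 0], "turn_vec": [0, 0, -0.76]}, {"d": [0, 0, 0.8]}, {"d": [0, 0, 0.8]}, {"d": [0, 0, 0.6]}, {"d": [0, 0, 0.4]}, {}, {}]' | python3 nudge.py 0.085; python3 -c "
from h import *
go(.6522,-.0701,.012,7.2)"
```

```text
time_s: 21.05
eef_pos: [0.6527, -0.0701, 0.0392]
ee_rot: [-3.135, -0.198, -0.0]
ft_force: [-0.1, 0.5, 0.1]
gripper_width: 0.0849
gripper_force: 0.0
t 21.05 eef [ 0.6527 -0.0701  0.0392] yaw 7.24 | rz 0.0007 dx -0.0005 dy -0.0000 dz 0.0272
```

```bash
echo '[{"d": [-0.01, 0, 0.3]}, {"d": [0, 0, 0.23]}, {}, {}]' | python3 nudge.py 0.085;echo '[{}, {}, {}, {}, {}]' | python3 nudge.py 0.0 40; echo '[{"d": [0, 0, -0.2]}, {"d": [0, 0, -0.6]}, {"d": [0, 0, -0.8]}, {"d": [0, 0, -0.6]}, {}, {}]' | python3 nudge.py - 50
python3 -c "
from h import *
go(.4481,-.2084,.1,-10.4)"
```

```text
time_s: 21.45
eef_pos: [0.6519, -0.0697, 0.0119]
ee_rot: [-3.135, -0.199, 0.001]
ft_force: [1.1, -1.0, 0.3]
gripper_width: 0.085
gripper_force: 0.0
time_s: 21.95
eef_pos: [0.6527, -0.07, 0.013]
ee_rot: [3.135, 0.199, 0.002]
ft_force: [-0.0, -1.3, 1.4]
gripper_width: 0.0392
gripper_force: 43.4
time_s: 22.55
eef_pos: [0.6515, -0.0695, 0.1214]
ee_rot: [-3.135, -0.199, 0.002]
ft_force: [-1.1, -0.7, -7.2]
gripper_width: 0.0392
gripper_force: 52.0
t 22.55 eef [ 0.6515 -0.0695  0.1214] yaw 7.27 | rz 0.3083 dx -0.1750 dy 0.1733 dz 0.0214
```

Scaled: -0.0292 m is -0.584, 0.0289 m is 0.578, 0.103 rad is 2.06.

```bash
echo '[{"turn_vec": [0, 0, 2.06]}, {"turn_vec": [0, 0, 2.06]}, {"turn_vec": [0, 0, 2.04]}, {"d": [-0.584, 0.578, 0]}, {"d": [-0.584, 0.578, 0]}, {"d": [-0.584, 0.578, 0]}, {"d": [-0.584, 0.578, 0]}, {"d": [-0.584, 0.578, 0]}]' | python3 nudge.py; echo '[{"d": [-0.584, 0.578, 0]}, {"d": [0, 0, 0.6]}, {"d": [0, 0, 0.4]}, {}, {}, {}]' | python3 nudge.py;python3 -c "
from h import *
go(.4481,-.2084,.0345,-10.4)
im,K,E=rec('wrist','p1')"
```

```text
time_s: 23.35
eef_pos: [0.4788, -0.185, 0.1182]
ee_rot: [-3.126, 0.283, 0.01]
ft_force: [0.4, -1.9, -5.8]
gripper_width: 0.0396
gripper_force: 52.4
time_s: 23.95
eef_pos: [0.449, -0.2087, 0.0725]
ee_rot: [3.129, -0.283, 0.0]
ft_force: [-0.0, 0.9, -6.5]
gripper_width: 0.0392
gripper_force: 52.5
t 23.95 eef [ 0.449  -0.2087  0.0725] yaw -10.35 | rz 0.0008 dx -0.0009 dy -0.0001 dz 0.0380
```

View pics/p1.png

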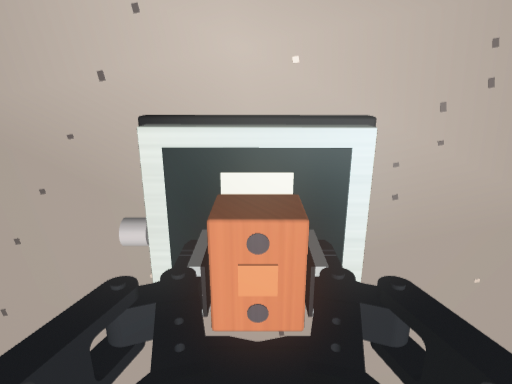

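The block hangs square above the white rectangle, dots at (258,244) and (258,313). I check its centre before lowering.

```bash
python3 -c "
from h import *
from meas import dot
P=np.load('p1.npz');im=cv2.imread('pics/p1.png');K,E=P['K'],P['extrinsics']
a,b=[onz(K,E,*dot(im,s)[0],.103) for s in ((258,313),(258,244))]
d=b-a;c=(a+b)/2;print(c,np.degrees(np.arctan2(d[1],d[0])),np.linalg.norm(d))
s=np.array(manip.get_state()['eef_pos']);o=c-s;go(.4481-o[0],-.2084-o[1],.0345,-10.4)"; echo '[{"d": [-0.014, 0, 0.4]}, {"d": [0, 0, 0.24]}, {"d": [0, 0, 0.08]}, {}, {}]' | python3 nudge.py
```

```text
[ 0.44851915 -0.20876744  0.103     ] -10.391501250460538 0.03207102837849503
t 24.0 eef [ 0.4494 -0.2089  0.0731] yaw -10.35 | rz 0.0008 dx -0.0005 dy -0.0003 dz 0.0386
time_s: 24.5
eef_pos: [0.4484, -0.2088, 0.0369]
ee_rot: [3.128, -0.284, 0.001]
ft_force: [-0.0, -1.4, -5.4]
gripper_width: 0.0391
gripper_force: 52.4
```

```bash
echo '[{"d": [0, 0, 0.04]}, {"d": [0, 0, 0.02]}, {}, {}, {}]' | python3 nudge.py
```

```text
time_s: 25.0
eef_pos: [0.4485, -0.2089, 0.034]
ee_rot: [3.128, -0.284, 0.002]
ft_force: [0.5, -0.2, -2.2]
gripper_width: 0.0396
gripper_force: 52.9
```

Scaled: 0.0007 m is 0.014.

```bash
echo '[{"d": [0, 0, 0.014]}, {}, {}]' | python3 nudge.py; echo '[{}, {}, {}, {}]' | python3 nudge.py 0.085; echo '[{"d": [0, 0, -0.4]}, {"d": [0, 0, -0.7]}, {"d": [0, 0, -0.8]}, {"d": [0, 0, -0.7]}, {}, {}]' | python3 nudge.py; python3 -c "
from h import *
from meas import dot
im,K,E=rec('wrist','p2')
t=np.radians(-10.4);x=np.array([np.cos(t),np.sin(t),0])*.016;c=np.array([.4481,-.2084,.064])
a,b=[onz(K,E,*dot(im,proj(K,E,p).astype(int))[0],.064) for p in (c-x,c+x)]
d=b-a;print((a+b)/2,np.degrees(np.arctan2(d[1],d[0])))
go(.453,.263,.17,95.1)"
```

```text
time_s: 25.3
eef_pos: [0.4485, -0.209, 0.034]
ee_rot: [3.128, -0.284, 0.001]
ft_force: [-3.4, 2.0, 5.4]
gripper_width: 0.0392
gripper_force: 54.0
time_s: 25.7
eef_pos: [0.448, -0.2087, 0.0327]
ee_rot: [3.129, -0.284, 0.0]
ft_force: [0.4, 0.8, -0.9]
gripper_width: 0.0848
gripper_force: 0.0
time_s: 26.3
eef_pos: [0.4485, -0.2089, 0.1636]
ee_rot: [3.128, -0.284, 0.003]
ft_force: [-0.6, 0.7, -0.1]
gripper_width: 0.085
gripper_force: 0.0
[ 0.44813555 -0.20902838  0.064     ] -10.408634730042746
t 26.35 eef [ 0.4476 -0.2084  0.162 ] yaw -10.38 | rz -1.8410 dx 0.4691 dy 0.0473 dz -0.0080
```

View pics/p2.png

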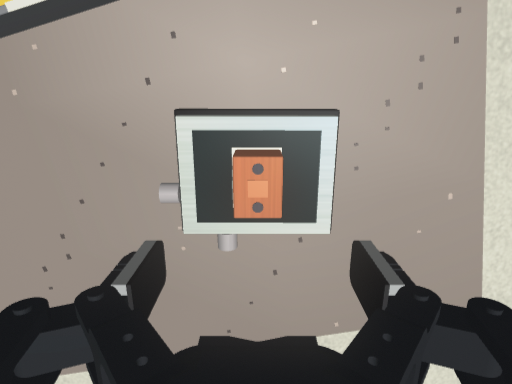

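The block sits on the white rectangle, 0.6 mm off centre and square. Now I turn back and fetch yellow.

Scaled: -0.1416 rad is -2.832.

```bash
echo '[{"turn_vec": [0, 0, -2.832]}, {"turn_vec": [0, 0, -2.832]}, {"turn_vec": [0, 0, -2.832]}, {"turn_vec": [0, 0, -2.832]}, {"turn_vec": [0, 0, -2.832]}, {"turn_vec": [0, 0, -2.832]}, {"turn_vec": [0, 0, -2.832]}, {"turn_vec": [0, 0, -2.832]}]' | python3 nudge.py; echo '[{"turn_vec": [0, 0, -2.832]}, {"turn_vec": [0, 0, -2.832]}, {"turn_vec": [0, 0, -2.832]}, {"turn_vec": [0, 0, -2.832]}, {"turn_vec": [0, 0, -2.832]}, {}, {}]' | python3 nudge.py; python3 -c "
from h import *
go(.4685,.1727,.16,95.04)"
```

```text
time_s: 27.15
eef_pos: [0.4467, -0.2079, 0.16]
ee_rot: [-2.785, -1.445, 0.004]
ft_force: [0.7, -0.4, 0.4]
gripper_width: 0.0849
gripper_force: 0.0
time_s: 27.85
eef_pos: [0.4472, -0.2082, 0.161]
ee_rot: [-2.122, -2.313, 0.001]
ft_force: [0.1, -0.4, -0.3]
gripper_width: 0.0852
gripper_force: 0.0
t 27.85 eef [ 0.4472 -0.2082  0.161 ] yaw 94.92 | rz -0.0021 dx 0.3775 dy 0.0547 dz 0.0010
```

Scaled: 0.0472 m is 0.944, 0.0068 m is 0.136, -0.002 rad is -0.04.

```bash
echo '[{"d": [0.944, 0.136, 0], "turn_vec": [0, 0, -0.04]}, {"d": [0.944, 0.136, 0]}, {"d": [0.944, 0.136, 0]}, {"d": [0.944, 0.136, 0]}, {"d": [0.944, 0.136, 0]}, {"d": [0.944, 0.136, 0]}, {"d": [0.944, 0.136, 0]}, {"d": [0.944, 0.136, 0]}]' | python3 nudge.py; echo '[{}, {}, {}, {}]' | python3 nudge.py; python3 -c "
from h import *
from meas import dot
im,K,E=rec('wrist','y2')
p=dot(im,proj(K,E,(.4684,.1725,.078)).astype(int));print(p,onz(K,E,*p[0],.078))
go(.4685,.1727,.0495,95.04)"
```

```text
time_s: 28.65
eef_pos: [0.4674, 0.1743, 0.1621]
ee_rot: [-2.121, -2.317, 0.001]
ft_force: [0.9, 0.3, 0.3]
gripper_width: 0.0855
gripper_force: 0.0
time_s: 29.05
eef_pos: [0.4679, 0.1711, 0.1623]
ee_rot: [-2.121, -2.317, 0.001]
ft_force: [-0.3, -0.5, 1.2]
gripper_width: 0.0846
gripper_force: 0.0
(array([258.41104294, 188.8404908 ]), np.int32(163)) [0.46830732 0.17467131 0.078     ]
t 29.1 eef [0.468  0.1711 0.1624] yaw 95.05 | rz 0.0002 dx 0.0015 dy 0.0006 dz 0.1129
```

Scaled: 0.04 m is 0.8, 0.035 m is 0.7.

```bash
echo '[{"d": [0.05, 0.012, 0.7]}, {"d": [0, 0, 0.8]}, {"d": [0, 0, 0.54]}, {"d": [0, 0, 0.2]}, {}, {}]' | python3 nudge.py 0.085
echo '[{}, {}, {}, {}, {}]' | python3 nudge.py 0.0 50; echo '[{"d": [0, 0, -0.3]}, {"d": [0, 0, -0.6]}, {"d": [0, 0, -0.8]}, {"d": [0, 0, -0.7]}, {}, {}]' | python3 nudge.py
python3 -c "
from h import *
go(.6462,-.0156,.12,95.1)"
```

```text
time_s: 29.7
eef_pos: [0.4696, 0.1747, 0.052]
ee_rot: [2.119, 2.318, 0.003]
ft_force: [-0.9, -0.4, -0.3]
gripper_width: 0.0852
gripper_force: 0.0
time_s: 30.2
eef_pos: [0.4686, 0.175, 0.0513]
ee_rot: [2.118, 2.32, 0.001]
ft_force: [-1.3, -0.3, 3.7]
gripper_width: 0.0223
gripper_force: 49.0
time_s: 30.8
eef_pos: [0.4682, 0.1749, 0.1708]
ee_rot: [2.118, 2.32, 0.001]
ft_force: [-0.5, -0.0, -4.9]
gripper_width: 0.0228
gripper_force: 49.9
t 30.8 eef [0.4682 0.1749 0.1708] yaw 95.21 | rz 0.0019 dx -0.2055 dy 0.1604 dz 0.0508
```

```bash
echo '[{"d": [-0.686, 0.534, 0], "turn_vec": [0, 0, 0.04]}, {"d": [-0.686, 0.534, 0]}, {"d": [-0.686, 0.534, 0]}, {"d": [-0.686, 0.534, 0]}, {"d": [-0.686, 0.534, 0]}, {"d": [-0.686, 0.534, 0]}, {"d": [0, 0, 0.6]}, {"d": [0, 0, 0.3]}]' | python3 nudge.py; echo '[{}, {}, {}, {}]' | python3 nudge.py; python3 -c "
from h import *
from meas import dot
go(.6462,-.0156,.058,95.1)
s=np.array(manip.get_state()['eef_pos'])
im,K,E=rec('wrist','y3');print(proj(K,E,s+[0,.001,.0265]))
cv2.imwrite('pics/y3c.png',cv2.resize(im[40:340,130:390],None,fx=2,fy=2))"
```

```text
time_s: 31.6
eef_pos: [0.6434, -0.0166, 0.1195]
ee_rot: [-2.118, -2.31, 0.008]
ft_force: [-1.8, -0.3, -5.9]
gripper_width: 0.0227
gripper_force: 49.9
time_s: 32.0
eef_pos: [0.6469, -0.0153, 0.1273]
ee_rot: [2.118, 2.317, 0.002]
ft_force: [0.2, 0.1, -4.4]
gripper_width: 0.0223
gripper_force: 49.9
t 32.0 eef [ 0.6469 -0.0153  0.1273] yaw 95.14 | rz 0.0007 dx -0.0002 dy -0.0007 dz 0.0693
[257.98534494 271.22339945]
```

View pics/y3c.png

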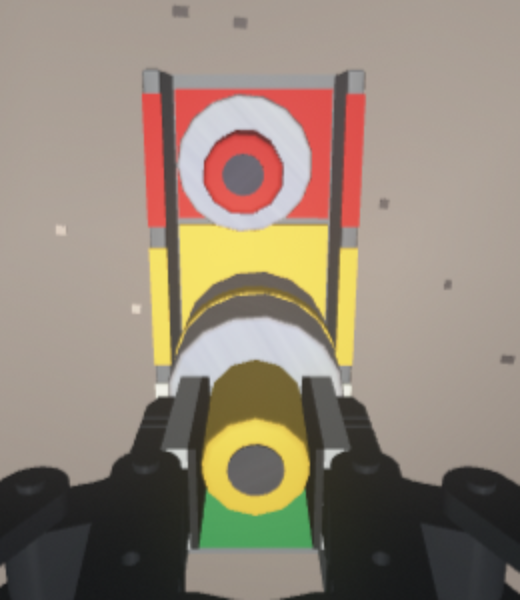

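The yellow gauge hangs upright over its bay, its dot at about (258,274). That was my 15th picture, one over the limit of 14, so I will view no more and work from numbers only.

```bash
python3 -c "
from h import *
from meas import dot
P=np.load('y3.npz');im=cv2.imread('pics/y3.png');K,E=P['K'],P['extrinsics']
p,a=dot(im,(258,274));z=.127-.0510+.078;c=onz(K,E,*p,z);print(p,a,c)
# bay centres again from this view: yellow strips at wall-top height
for b in blobs(mask(im,'yellow',90,40),60)[:6]+blobs(mask(im,'red',90,40),60)[:6]:
    M=cv2.moments(b);u,v=M['m10']/M['m00'],M['m01']/M['m00'];print(np.round([u,v],1),cv2.minAreaRect(b)[1],onz(K,E,u,v,.042).round(4))
go(.6462,-.0156,.058,95.1)"
```

```text
[257.975 274.025] 360 [ 0.64697486 -0.01552449  0.154     ]
[262.9 175.8] (88.80474853515625, 69.76579284667969) [ 0.6499 -0.0017  0.042 ]
[257.3 259.7] (77.0, 54.0) [ 0.652  -0.0717  0.042 ]
[209.9 192.9] (58.42306900024414, 9.252128601074219) [ 0.6112 -0.0186  0.042 ]
[270.5 105.8] (64.0, 79.0) [0.6504 0.0492 0.042 ]
[251.1 125.8] (41.0, 38.0) [0.6381 0.0342 0.042 ]
[305.9 119.7] (10.073244094848633, 66.43447875976562) [0.6764 0.042  0.042 ]
[206.7 119.5] (67.438720703125, 9.84981632232666) [0.6064 0.0358 0.042 ]
[222.6 142.5] (25.0599308013916, 10.534747123718262) [0.6185 0.0205 0.042 ]
t 32.05 eef [ 0.6469 -0.0154  0.1273] yaw 95.14 | rz 0.0006 dx -0.0001 dy -0.0007 dz 0.0693
```

Scaled: -0.0008 m is -0.016, 0.0003 m is 0.006.

```bash
echo '[{"d": [0.006, -0.016, 0.4]}, {"d": [0, 0, 0.5]}, {"d": [0, 0, 0.3]}, {"d": [0, 0, 0.1]}, {}, {}]' | python3 nudge.py; echo '[{"d": [0, 0, 0.05]}, {}, {}]' | python3 nudge.py
```

```text
time_s: 32.65
eef_pos: [0.6465, -0.0157, 0.062]
ee_rot: [2.119, 2.316, 0.002]
ft_force: [0.7, 0.8, -4.2]
gripper_width: 0.0224
gripper_force: 50.0
time_s: 32.95
eef_pos: [0.6458, -0.0157, 0.0587]
ee_rot: [2.12, 2.317, 0.001]
ft_force: [-0.0, 0.5, -3.4]
gripper_width: 0.0225
gripper_force: 50.2
```

Scaled: 0.0012 m is 0.024.

```bash
echo '[{"d": [0, 0, 0.024]}, {}, {}]' | python3 nudge.py
```

```text
time_s: 33.25
eef_pos: [0.646, -0.0155, 0.0586]
ee_rot: [2.12, 2.317, 0.001]
ft_force: [-4.4, 0.7, 6.4]
gripper_width: 0.0222
gripper_force: 51.0
```

Contact made. I release, rise, check and go for green.

Scaled: -0.04 m is -0.8, -0.035 m is -0.7.

```bash
echo '[{}, {}, {}, {}]' | python3 nudge.py 0.085; echo '[{"d": [0, 0, -0.4]}, {"d": [0, 0, -0.7]}, {"d": [0, 0, -0.8]}, {"d": [0, 0, -0.3]}, {}, {}]' | python3 nudge.py; python3 -c "
from h import *
from meas import dot
im,K,E=rec('wrist','y4')
p=dot(im,proj(K,E,(.6462,-.0152,.085)).astype(int));print(p,onz(K,E,*p[0],.085))
p=dot(im,proj(K,E,(.638,.037,.085)).astype(int));print('red',p,onz(K,E,*p[0],.085))
go(.453,.263,.165,95.04)"
```

```text
time_s: 33.65
eef_pos: [0.6455, -0.0157, 0.0568]
ee_rot: [2.121, 2.318, 0.0]
ft_force: [0.5, 0.2, -0.8]
gripper_width: 0.0789
gripper_force: 0.0
time_s: 34.25
eef_pos: [0.6448, -0.0156, 0.1656]
ee_rot: [-2.12, -2.317, 0.001]
ft_force: [0.9, 0.4, -0.0]
gripper_width: 0.0848
gripper_force: 0.0
(array([259.18539326, 194.65168539]), np.int32(178)) [ 0.64591816 -0.01532419  0.085     ]
red (array([255.48165138, 121.30275229]), np.int32(218)) [0.6385066  0.03777255 0.085     ]
t 34.3 eef [ 0.6441 -0.0155  0.1644] yaw 95.09 | rz 0.0008 dx 0.2942 dy -0.1659 dz -0.0006
```

```bash
echo '[{"d": [0.736, -0.414, 0]}, {"d": [0.736, -0.414, 0]}, {"d": [0.736, -0.414, 0]}, {"d": [0.736, -0.414, 0]}, {"d": [0.736, -0.414, 0]}, {"d": [0.736, -0.414, 0]}, {"d": [0.736, -0.414, 0]}, {"d": [0.736, -0.414, 0]}]' | python3 nudge.py; echo '[{}, {}, {}, {}]' | python3 nudge.py; python3 -c "
from h import *
from meas import dot
im,K,E=rec('wrist','g2')
p=dot(im,proj(K,E,(.453,.264,.078)).astype(int));q=onz(K,E,*p[0],.078);print(p,q)
go(q[0],q[1],.0495,95.1)"
```

```text
time_s: 35.1
eef_pos: [0.4518, 0.2635, 0.1641]
ee_rot: [-2.12, -2.316, 0.006]
ft_force: [0.7, -0.1, 0.4]
gripper_width: 0.0851
gripper_force: 0.0
time_s: 35.5
eef_pos: [0.4548, 0.2618, 0.1661]
ee_rot: [-2.122, -2.316, 0.002]
ft_force: [-0.5, -0.8, 0.7]
gripper_width: 0.0849
gripper_force: 0.0
(array([256.27642276, 190.91056911]), np.int32(123)) [0.45371578 0.26240165 0.078     ]
t 35.55 eef [0.4549 0.2619 0.1664] yaw 94.98 | rz -0.0021 dx 0.0006 dy -0.0011 dz 0.1169
```

Scaled: 0.04 m is 0.8, 0.035 m is 0.7, -0.002 rad is -0.04.

```bash
echo '[{"d": [0.012, -0.022, 0.7], "turn_vec": [0, 0, -0.04]}, {"d": [0, 0, 0.8]}, {"d": [0, 0, 0.6]}, {"d": [0, 0, 0.22]}, {}, {}]' | python3 nudge.py 0.085
echo '[{}, {}, {}, {}, {}]' | python3 nudge.py 0.0 50; echo '[{"d": [0, 0, -0.3]}, {"d": [0, 0, -0.6]}, {"d": [0, 0, -0.9]}, {"d": [0, 0, -0.9]}, {}, {}]' | python3 nudge.py
python3 -c "
from h import *
go(.6557,-.1236,.12,95.1)"
```

```text
time_s: 36.15
eef_pos: [0.4545, 0.2636, 0.0523]
ee_rot: [2.118, 2.319, 0.003]
ft_force: [0.4, -0.6, -0.5]
gripper_width: 0.0852
gripper_force: 0.0
time_s: 36.65
eef_pos: [0.4537, 0.2638, 0.0517]
ee_rot: [2.118, 2.32, 0.002]
ft_force: [-0.1, -0.0, 3.3]
gripper_width: 0.0225
gripper_force: 49.3
time_s: 37.25
eef_pos: [0.4535, 0.2636, 0.1874]
ee_rot: [2.118, 2.319, 0.003]
ft_force: [0.1, -0.4, -3.6]
gripper_width: 0.0224
gripper_force: 49.8
t 37.25 eef [0.4535 0.2636 0.1874] yaw 95.2 | rz 0.0018 dx -0.4037 dy 0.1670 dz 0.0674
```

```bash
echo '[{"d": [-0.808, 0.334, 0], "turn_vec": [0, 0, 0.04]}, {"d": [-0.808, 0.334, 0]}, {"d": [-0.808, 0.334, 0]}, {"d": [-0.808, 0.334, 0]}, {"d": [-0.808, 0.334, 0]}, {"d": [-0.808, 0.334, 0]}, {"d": [-0.808, 0.334, 0]}, {"d": [-0.808, 0.334, 0]}]' | python3 nudge.py; echo '[{"d": [-0.808, 0.334, 0]}, {"d": [-0.808, 0.334, 0]}, {"d": [0, 0, 0.7]}, {"d": [0, 0, 0.5]}, {}, {}, {}]' | python3 nudge.py; python3 -c "
from h import *
from meas import dot
go(.6557,-.1236,.0585,95.1)
s=np.array(manip.get_state()['eef_pos']);z=s[2]-.0515+.078
im,K,E=rec('wrist','g3');p=dot(im,proj(K,E,(s[0],s[1],z)).astype(int));print(p,onz(K,E,*p[0],z))
for b in blobs(mask(im,'green',90,40),60)[:6]+blobs(mask(im,'yellow',90,40),60)[:6]:
    M=cv2.moments(b);u,v=M['m10']/M['m00'],M['m01']/M['m00'];print(np.round([u,v],1),np.round(cv2.minAreaRect(b)[1]),onz(K,E,u,v,.042).round(4))"
```

```text
time_s: 38.05
eef_pos: [0.6136, -0.048, 0.1823]
ee_rot: [-2.117, -2.314, 0.005]
ft_force: [0.6, 0.3, -3.9]
gripper_width: 0.0225
gripper_force: 49.7
time_s: 38.75
eef_pos: [0.6559, -0.1239, 0.1269]
ee_rot: [2.119, 2.318, 0.001]
ft_force: [-0.6, 0.4, -2.3]
gripper_width: 0.0226
gripper_force: 49.7
t 38.75 eef [ 0.6559 -0.1239  0.1269] yaw 95.12 | rz 0.0003 dx 0.0003 dy -0.0002 dz 0.0684
(array([257.04761905, 273.09803922]), np.int32(357)) [ 0.65567875 -0.12386638  0.15342836]
[257.4 259.5] [75. 54.] [ 0.6611 -0.1799  0.042 ]
[256.9 168.5] [76. 61.] [ 0.654  -0.1051  0.042 ]
[210.5 191.3] [57.  9.] [ 0.6206 -0.1257  0.042 ]
[303.6 191.2] [ 8. 57.] [ 0.6906 -0.1194  0.042 ]
[257.7  54. ] [73. 84.] [ 0.6475 -0.0268  0.042 ]
[256.9  23.5] [51. 44.] [ 0.6453 -0.0085  0.042 ]
[310.6  35.7] [11. 73.] [ 0.6812 -0.0125  0.042 ]
[203.8  35.8] [73. 11.] [ 0.6111 -0.0189  0.042 ]
```

Scaled: 0.025 m is 0.5, 0.02 m is 0.4.

```bash
echo '[{"d": [0.012, 0, 0.4]}, {"d": [0, 0, 0.5]}, {"d": [0, 0, 0.3]}, {"d": [0, 0, 0.1]}, {}, {}]' | python3 nudge.py; echo '[{"d": [0, 0, 0.05]}, {}, {}]' | python3 nudge.py
```

```text
time_s: 39.4
eef_pos: [0.6564, -0.1237, 0.0624]
ee_rot: [2.119, 2.317, 0.002]
ft_force: [0.2, 0.1, -3.4]
gripper_width: 0.0223
gripper_force: 49.9
time_s: 39.7
eef_pos: [0.6558, -0.1236, 0.0591]
ee_rot: [2.12, 2.317, 0.001]
ft_force: [-0.0, -0.6, -1.3]
gripper_width: 0.0225
gripper_force: 49.9
```

Scaled: 0.0008 m is 0.016.

```bash
echo '[{"d": [0, 0, 0.016]}, {}, {}]' | python3 nudge.py; echo '[{}, {}, {}, {}]' | python3 nudge.py 0.085; echo '[{"d": [0, 0, -0.4]}, {"d": [0, 0, -0.7]}, {"d": [0, 0, -0.8]}, {"d": [0, 0, -0.8]}, {}, {}, {}]' | python3 nudge.py; python3 -c "
from h import *
from meas import dot
im,K,E=rec('wrist','f1')
for n,q in (('green',(.6557,-.1233,.085)),('yellow',(.6462,-.0152,.085)),('red',(.638,.037,.085))):
    p=dot(im,proj(K,E,q).astype(int));print(n,p,onz(K,E,*p[0],.085))
go(.6557,-.1233,.085,95)"
```

```text
time_s: 40.0
eef_pos: [0.656, -0.1235, 0.0591]
ee_rot: [2.12, 2.317, 0.001]
ft_force: [-2.1, 2.5, 4.9]
gripper_width: 0.0228
gripper_force: 50.9
time_s: 40.4
eef_pos: [0.6554, -0.1236, 0.0574]
ee_rot: [-2.121, -2.318, 0.0]
ft_force: [0.0, 0.0, 0.3]
gripper_width: 0.0794
gripper_force: 0.0
time_s: 41.1
eef_pos: [0.6545, -0.1233, 0.1908]
ee_rot: [-2.119, -2.316, 0.002]
ft_force: [0.2, -0.3, -0.8]
gripper_width: 0.0845
gripper_force: 0.0
green (array([259.35   , 185.21875]), np.int32(160)) [ 0.65577119 -0.12296401  0.085     ]
yellow (array([259.35779817,  40.93577982]), np.int32(218)) [ 0.64594101 -0.01492427  0.085     ]
red (array([253.7826087 , -38.97101449]), np.int32(207)) [0.63766824 0.03424649 0.085     ]
t 41.15 eef [ 0.6543 -0.1232  0.1901] yaw 95.09 | rz 0.0015 dx -0.0002 dy 0.0014 dz 0.1051
```

```bash
python3 -c "
from h import *
print(order.sign_off())"
```

```text
the job is handed in; nothing more can be done
None
```

The job is handed in at about 41 s: the block is square on the white rectangle (0.6 mm off centre), yellow and green are back upright within 0.5 mm of their bay centres, and red was not touched; I viewed 15 pictures, one over the limit of 14.

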